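# Close the board test fixture past its squeeze-catch

### The arm

A 6-joint arm with a two-finger parallel gripper is mounted at the origin on the work surface. World frame = base frame: x ahead of the robot, y to its left, z up, the work surface at z = 0. Lengths are in m, angles in rad, forces in N, time in s.
With the tool pointing down it reaches from about 0.35 to 0.775 m from the base axis. Payload 5.5 kg.
Tool frame: the origin (TCP) lies midway between the tips of the shut fingers; the grasp point (between the pads) lies 19 mm behind it; z points along the fingers, y is the line along which they close (so a half turn about z gives the same grasp; the last joint's range is limited). The gripper opens to 85 mm and grips with 20 to 120 N. Pads are 22 mm wide; open, the fingers measure 114 mm over their backs; the gripper's body (76 mm by 85 mm) begins 54 mm behind the grasp point. The pads swing forward as they close: fully open they stand 13 mm farther back than shut.
Start: joints at [-1.451, 0.313, 0.046, 1.304, 0, 1.431], TCP at [0.148, -0.556, 0.231] pointing down, gripper open.
Joint ranges: [-2.76, 2.76], [-0.86, 1.69], [-1.03, 1.26], [-2.2, 2.34], [-1.47, 1.5], [-3.14, 3.14]. Speed limits (rad/s): [2.57, 2.57, 3.14, 3.14, 3.14, 3.14].

### API

Orientations are given as a unit quaternion [w, x, y, z].
In Python, from workcell import env gives the robot as it stands.
- The arm moves only by the tool move_arm, never from a script. Its argument "targets" is a list of rows, each a list of 3 entries, a list of its own where there are three numbers: the shift along the tool's x, y, z in mm, then the turn, a rotation vector about the tool's x, y, z in units of 10 degrees (1.0 is 10 degrees), then the closure, from -1 (fully open) to 1 (shut). In form: [[[dx, dy, dz], [ax, ay, az], gripper], ...]. A call has 1 to 5 rows; each row is the pose to reach, as a shift and turn from the pose commanded when the call began, along the tool's axes at that moment; what a row does not reach only later rows make up. A row lasts 1/8 s, in which the tool goes at most 62.5 mm and 10.7 degrees, less where a joint would pass 70% of its speed; a pose out of reach is approached as far as the arm can. A call with a gripper value outside its range is refused whole. The fingers move at their own pace and stop on an object; "squeeze" is the grip in N (left out, the last holds). Time passes only in rows, so rows that repeat a pose let the fingers close. It gives the time, the measured TCP pose, the force, the opening and the grip force at its end, in the units of the state.
- env.get_state(): the state, without advancing time (a new reading comes with each control period).
- env.read_camera(name): name is "side" or "top"; returns a dict with "pixels" (480x640x3 uint8, red, green, blue), "fovy" (degrees; the focal length in pixels is half the picture's height over the tangent of half this angle, whatever the lens; pixels are square), "cx", "cy" (the principal point, pixels), "extrinsics" (4x4, takes a point from world to camera coordinates). Camera axes: x right, y up, looking along -z (the intrinsics and any distortion apply to the point x, -y, -z); pixel columns grow to the right and rows downward; lengths in m; the calibration is good to about 2 mm. A picture is of the moment at which its call begins. There is no depth.
- env.hand_in(): hands the job in; it is judged then, once.
Trained networks look in a picture, given as the dict that the camera call returned (one of the last four; its "shot" number tells which), for a name from the list of things; names that differ only in an ending like _2 or _b are one class to them, and where a whole thing is asked for, a point or a joint stands for the part that bears it (a point fixed in the world has none). Each returns a list of dicts, best first, with "confidence" (0 to 1); they miss things now and then, are a little off and sometimes report something else, mostly with a low value. They report only what shows in the picture. A call takes as long as a camera call.
- env.spot_in(thing, picture): "centre" ([x, y, z] in m, in world coordinates, good to about 4 mm: the middle of the surface that is visible of it).
- env.regions_of(thing, picture): "mask" (480x640 bool, what is visible of it).
- env.landmark_of(thing, picture): "centre" ([x, y, z] in m, in world coordinates, good to about 4 mm: a listed point, or the origin of a listed thing).
The state is a dict: "clock": time; "joint_pos": joint angles; "qvel": joint speeds; "tau": joint torques, N m; "tcp_pos": TCP position; "orientation": TCP orientation; "wrist_force": force on the tool from outside, world axes, zero at the start; "ft_torque": the same for the moment, N m; "finger_gap": finger opening in m; "grip_force": force on a finger pad.
Only numpy, scipy, OpenCV 4.12 (cv2) and the standard library are available. Lean on these libraries where they do the work, as an engineer would, in place of code of your own. Each camera call takes 0.05 s, during which the arm holds its last target. There are 200 camera calls.

### The job

Close the circuit-board test fixture: squeeze the red catch towards the black grip post to free the lever, swing the lever round clockwise (seen from above), and leave it locked in the brass keeper's notch with the catch sprung fully home. Leave the meter, solder spool, tape roll and spray can where they are.

Things in the scene. Friction and masses are not known exactly. Their poses are not given: they have to be found in the camera images.
- fixture: Grey board test fixture fixed to the bench, body top 40 mm high, spanning x -115 to +200, y -135 to +135 mm. Origin on the bench under the lever's vertical spindle, z up. Green board, clear pressure plate and its bridge and columns (up to 140 mm high) lie on the +x side; the lever swings on the -x side.
- spindle (a point): Top of the lever's hub (56 mm across), 94 mm up on the spindle axis. Round it lie a dark steel sector with the first notch and a brass keeper sector with the second (rims 95 mm from the axis, tops 67 mm high). The brass notch is set to suit the board, between lever values 1.25 and 1.75; it is not measured: see or feel for it. Squeezed, the catch passes it freely.
- handle (a joint): Turn of the lever (rad): 0 = locked in the first notch at the start, grows clockwise seen from above, dead stop at 2.1. In the fixture's frame the lever points along angle pi + 0.85 - value (counter-clockwise from +x). Lever 28 mm wide, top face 80 mm high; stays where it is left; turning takes 2 to 7 N at the post and lowers the plate. Play in a notch 0.02 either way.
- catch (a joint): Travel of the red catch outward along the lever, towards the post (m): 0 = sprung home, tongue in a notch, lever locked; 0.012 = squeezed to its stop; lever free above 0.0095. Spring: 8 N at 0, 13 N at 0.012. Let go between the notches, it rides on the rim at about 0.008 and drops home by itself when pushed over a notch, stopping the lever dead, locked both ways.
- grip_post (a point): Centre of the black round grip post standing on the lever's outer end, 150 mm from the spindle axis: diameter 24 mm, from 80 to 150 mm above the bench; this point is 115 mm up. It may be gripped alone, across the lever, leaving the catch free.
- catch_paddle (a point): Centre (113 mm up) of the red catch paddle on the lever, 117 mm from the spindle axis when home: 8 mm thick along the lever, 26 mm wide across it, 84 to 142 mm above the bench. Gap to the post 17 mm home, 5 mm squeezed; outside to outside paddle and post measure 49 mm home, 37 mm squeezed. Free on its spindle side for 60 mm at finger height.
- meter: Bystander: orange multimeter lying flat, 150 x 75 x 32 mm, loose. Origin under its centre.
- spool: Bystander: green solder spool standing up, diameter 60 mm, 52 mm high, loose. Origin under its centre.
- tape: Bystander: brown tape roll lying flat, diameter 90 mm, 25 mm high, loose. Origin under its centre.
- can: Bystander: spray can standing up, diameter 54 mm, 170 mm high, loose. Origin under its centre.

How it is judged:
By the outcome, as a careful person would: the job done as asked, in the order asked, and still so for the second after the job is handed in, with the robot touching nothing.
It also fails if it takes over 51 s, if anything falls off the work surface, if the arm or the gripper's body presses on something with over 40 N, if the wrist force passes 120 N, or if a joint passes its speed limit or range.

## Working session

There is one attempt and no reset: what is moved stays moved. The work goes in short steps, Python scripts to look and compute and a tool call to move; the robot and the scene stay as the last step left them, time stands still between calls to the robot, and variables do not carry over. Pictures are saved under pics/ and viewed, at most 10 in all, crops included, and the job is handed in when it is done.

Besides the shell and the picture viewer there is one more tool, called after "Emit:" by a JSON object that holds its "method" and its "body". move_arm: Moves the arm, as the interface text tells. Its arguments: {"type":"object","properties":{"targets":{"type":"array","items":{"type":"array"}},"squeeze":{"type":"number"}},"required":["targets"]}

```bash
mkdir -p pics
cat > h.py <<'E'
import numpy as np, cv2
from workcell import env
def shot(name,fn=None):
    p=env.read_camera(name)
    if fn: cv2.imwrite('pics/'+fn,p['pixels'][:,:,::-1])
    return p
E
python3 - <<'E'
from h import *
for c in ('top','side'):
    p=shot(c,c+'0.png')
    print(c,p['fovy'],p['cx'],p['cy'],[k for k in p], np.round(p['extrinsics'],3).tolist())
    for t in ('fixture','spindle','grip_post','catch_paddle','meter','spool','tape','can'):
        print(t,[(np.round(d['centre'],4).tolist(),round(d['confidence'],2)) for d in env.landmark_of(t,p)[:2]])
s=env.get_state();print(s)
E
```

```text
top 46.97393824942491 323.47089699500333 239.85864838248096 ['pixels', 'fovy', 'cx', 'cy', 'extrinsics', 'shot'] [[-0.003, -1.0, 0.001, 0.046], [0.98, -0.003, 0.201, -0.598], [-0.201, 0.002, 0.98, -1.111], [0.0, 0.0, 0.0, 1.0]]
fixture [([0.636, 0.0484, 0.0006], 0.73)]
spindle [([0.6433, 0.0535, 0.0924], 0.64)]
grip_post [([0.5141, -0.0299, 0.1126], 0.58)]
catch_paddle [([0.541, -0.0102, 0.1144], 0.41)]
meter [([0.7011, 0.2493, 0.0009], 0.72), ([0.5418, -0.0143, 0.1106], 0.72)]
spool [([0.4882, -0.1517, 0.0027], 0.62)]
tape [([0.534, 0.2733, 0.0031], 0.88)]
can [([0.5944, -0.1348, -0.0004], 0.63), ([0.4921, -0.1511, 0.0014], 0.16)]
side 49.45839394740862 318.930842439055 247.2288885579673 ['pixels', 'fovy', 'cx', 'cy', 'extrinsics', 'shot'] [[0.831, -0.556, 0.005, -0.471], [0.411, 0.62, 0.669, -0.338], [-0.375, -0.554, 0.744, -0.677], [0.0, 0.0, 0.0, 1.0]]
fixture [([0.6424, 0.052, 0.0013], 0.59), ([0.6437, 0.0509, 0.0937], 0.38)]
spindle [([0.6448, 0.0524, 0.0941], 0.87)]
grip_post [([0.5116, -0.0246, 0.1138], 0.59)]
catch_paddle [([0.5451, -0.0097, 0.1123], 0.55)]
meter [([0.7032, 0.2538, 0.0011], 0.68)]
spool []
tape [([0.5351, 0.2775, 0.0015], 0.71)]
can [([0.5972, -0.1353, 0.0013], 0.84)]
{'clock': 0.9, 'joint_pos': array([-1.45059688e+00,  3.13187674e-01,  4.60842200e-02,  1.30362192e+00,
        1.34628253e-05,  1.43121171e+00]), 'qvel': array([-1.61649316e-03,  2.08740911e-03,  1.89228620e-03,  7.08639560e-04,
        4.19325086e-05, -1.31079755e-03]), 'tau': array([ 3.71881770e-04, -4.80448472e+01,  2.98812371e+01,  3.00200270e-05,
       -4.91385697e-05, -2.80546470e-05]), 'tcp_pos': array([ 0.14770742, -0.55572938,  0.23132374]), 'orientation': array([3.55379417e-05, 9.91575884e-01, 1.29527084e-01, 6.38726343e-06]), 'wrist_force': array([-0.56646485,  0.57192293,  0.52622595]), 'ft_torque': array([-0.02416871, -0.09091596,  0.01690142]), 'grip_force': 0.0, 'finger_gap': 0.08559245714110449}
```

View pics/top0.png

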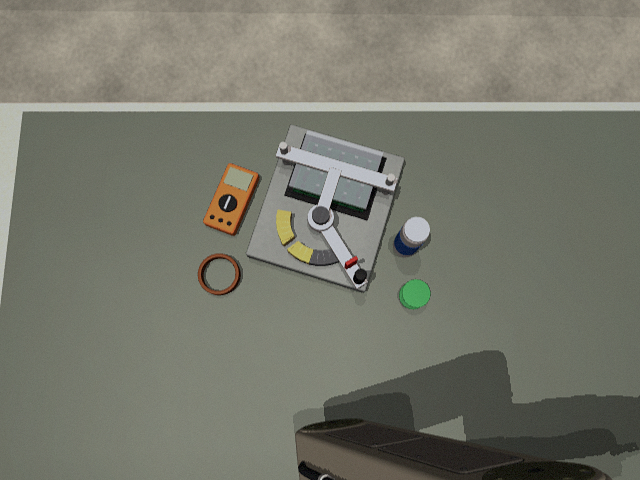

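View pics/side0.png

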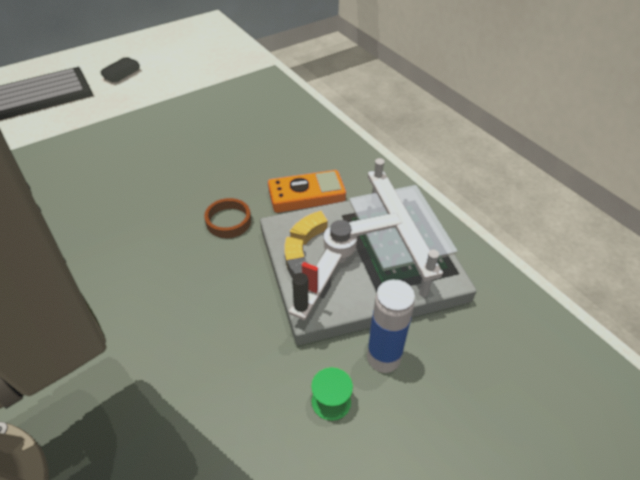

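The top view shows the post at (360,275), the paddle at (351,262) and the hub at (320,216). The brass notch is the gap near (290,243). The side view agrees. Next I'll measure the notch angle by unwrapping the sector's rim plane.

```bash
cat >> h.py <<'E'
def proj(p,X):
    X=np.atleast_2d(X);E=np.array(p['extrinsics']);c=X@E[:3,:3].T+E[:3,3]
    f=240/np.tan(np.radians(p['fovy'])/2)
    return np.c_[p['cx']+f*c[:,0]/-c[:,2], p['cy']+f*c[:,1]/c[:,2]]
def unwrap(p,S,yaw,z,vals,rads):
    V,R=np.meshgrid(vals,rads);a=np.pi+.85+yaw-V
    X=np.c_[(S[0]+R*np.cos(a)).ravel(),(S[1]+R*np.sin(a)).ravel(),np.full(R.size,z)]
    uv=proj(p,X).astype(np.float32)
    return cv2.remap(p['pixels'],uv[:,0].reshape(R.shape),uv[:,1].reshape(R.shape),cv2.INTER_CUBIC)
E
python3 - <<'E'
from h import *
S=[];P=[];C=[]
ps={c:shot(c) for c in('top','side')}
for k in range(5):
  for c in ps:
    p=shot(c)
    for L,t in((S,'spindle'),(P,'grip_post'),(C,'catch_paddle')):
        d=env.landmark_of(t,p)
        if d and d[0]['confidence']>.3: L.append(d[0]['centre'])
for L in(S,P,C): print(len(L),np.round(np.mean(L,0),4),np.round(np.std(L,0),4))
s,q,c=[np.mean(L,0)[:2] for L in(S,P,C)]
print(np.linalg.norm(q-s),np.linalg.norm(c-s))
ang=np.arctan2(*(s-(q+c)/2)[::-1]);yaw=ang-.85;print('yaw',yaw)
out=[]
for n in ps:
    u=unwrap(ps[n],s,yaw,.067,np.linspace(-.4,2.2,780),np.linspace(.11,.04,140))
    for v in np.arange(0,2.2,.25): cv2.line(u,(int((v+.4)*300),0),(int((v+.4)*300),10 if v%.5 else 20),(255,0,255),1)
    out.append(u)
    pic=ps[n]['pixels'].copy()
    h=proj(ps[n],[[s[0],s[1],.094]])[0];print(n,'hub px',h)
cv2.imwrite('pics/unw.png',np.vstack(out)[:,:,::-1])
u=unwrap(ps['top'],s,yaw,.067,np.linspace(1.1,1.9,81),np.linspace(.085,.093,9)).astype(float)
m=u.mean(0);print(np.c_[np.linspace(1.1,1.9,81),m].round(2)[::2].tolist())
E
```

```text
10 [0.6433 0.0522 0.0934] [0.0017 0.0012 0.0015]
10 [ 0.5114 -0.028   0.1144] [0.0013 0.0018 0.0014]
10 [ 0.5417 -0.0114  0.1145] [0.001  0.0011 0.0023]
0.15432433962275696 0.11980098538826801
yaw -0.2978120678486127
top hub px [319.51039827 215.32063561]
side hub px [339.90758455 234.37102408]
[[1.1, 187.11, 179.56, 95.67], [1.12, 185.56, 177.33, 94.0], [1.14, 185.56, 178.22, 95.89], [1.16, 184.67, 178.11, 95.89], [1.18, 186.89, 180.56, 97.78], [1.2, 186.89, 179.56, 97.22], [1.22, 186.33, 178.11, 96.22], [1.24, 186.78, 179.0, 96.78], [1.26, 186.0, 178.67, 95.44], [1.28, 185.11, 177.22, 94.78], [1.3, 177.56, 165.67, 88.56], [1.32, 184.44, 174.89, 91.78], [1.34, 188.0, 181.22, 97.78], [1.36, 169.0, 165.33, 114.22], [1.38, 142.44, 142.56, 132.67], [1.4, 129.44, 130.56, 130.22], [1.42, 129.56, 132.33, 128.56], [1.44, 97.89, 98.56, 94.0], [1.46, 52.78, 44.67, 29.78], [1.48, 50.11, 35.33, 16.89], [1.5, 97.11, 85.67, 46.33], [1.52, 167.89, 158.89, 83.89], [1.54, 192.78, 182.44, 98.67], [1.56, 187.22, 173.67, 93.67], [1.58, 179.44, 165.78, 88.56], [1.6, 182.11, 171.89, 90.89], [1.62, 187.22, 177.67, 94.0], [1.64, 184.22, 175.89, 93.89], [1.66, 184.78, 175.11, 92.89], [1.68, 187.67, 178.44, 95.67], [1.7, 184.89, 175.78, 94.33], [1.72, 186.89, 179.56, 97.78], [1.74, 186.89, 180.33, 99.22], [1.76, 185.78, 176.67, 95.0], [1.78, 187.33, 176.11, 93.67], [1.8, 185.78, 176.0, 92.22], [1.82, 183.22, 173.44, 91.56], [1.84, 185.22, 174.56, 93.67], [1.86, 185.44, 175.67, 94.0], [1.88, 186.67, 177.11, 95.33], [1.9, 186.11, 177.67, 97.11]]
```

View pics/unw.png

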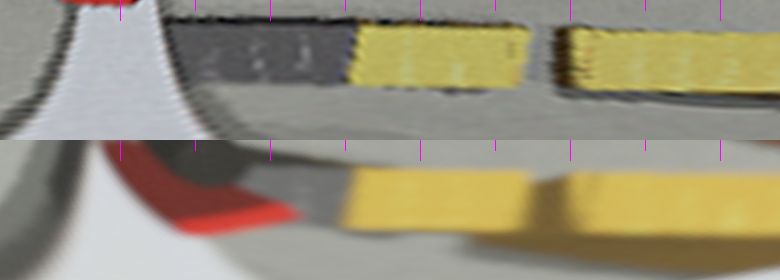

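The notch shows between columns 528 and 571 of the unwrapped picture, around value 1.43. The rim drifts in radius, so the spindle should move about 4 mm to (0.640, 0.051). That also matches the 150 and 117 mm distances. I'll recompute the notch with it and plan the approach.

```bash
cat >> h.py <<'E'
from scipy.spatial.transform import Rotation as Ro
S=np.array([.640,.051]);YAW=-.299
def pt(v,r): a=np.pi+.85+YAW-v; return S+r*np.array([np.cos(a),np.sin(a)])
def rel(pos,xang):
    """shift (mm, tool axes) and turn about tool z (10deg units) to pos, tool x at world angle xang, pointing down"""
    s=env.get_state();q=s['orientation'];R=Ro.from_quat([q[1],q[2],q[3],q[0]])
    cur=np.arctan2(*R.as_matrix()[[1,0],0])
    T=Ro.from_euler('ZX',[xang,np.pi])
    return np.round(R.inv().apply(np.array(pos)-s['tcp_pos'])*1e3,1),np.round((R.inv()*T).as_rotvec(degrees=True)/10,2),s['tcp_pos'].round(4),round(cur,3)
E
python3 - <<'E'
from h import *
p=shot('top')
u=unwrap(p,S,YAW,.067,np.linspace(1.2,1.8,121),np.linspace(.075,.092,9)).astype(float)
print(np.c_[np.linspace(1.2,1.8,121),u.mean(0)[:,[0,2]]].round(2)[20:75:2].tolist())
for r in (.06,.09,.1):
  pass
g=unwrap(p,S,YAW,.067,[.3,.6,.9,1.2,1.7,1.9],np.linspace(.105,.055,51)).astype(int)
for j in range(6): print(((g[:,j].max(1)-g[:,j].min(1))>50).nonzero()[0][[0,-1]] if j>2 else '',g[::3,j,2].tolist())
c=pt(0,.1435);print(c, rel([*c,.23],.552+np.pi/2), rel([*c,.098],.552+np.pi/2))
E
```

```text
[[1.3, 187.33, 96.11], [1.31, 187.11, 96.22], [1.32, 184.0, 94.11], [1.33, 180.11, 91.11], [1.34, 178.89, 90.0], [1.35, 182.0, 91.11], [1.36, 186.44, 93.44], [1.37, 187.0, 96.67], [1.38, 181.44, 102.11], [1.39, 170.78, 110.67], [1.4, 157.22, 121.33], [1.41, 143.56, 129.89], [1.42, 133.33, 132.33], [1.43, 129.67, 130.89], [1.44, 130.67, 129.89], [1.45, 132.11, 129.67], [1.46, 128.22, 126.22], [1.47, 114.0, 111.56], [1.48, 91.33, 84.33], [1.49, 67.67, 51.22], [1.5, 53.67, 27.11], [1.51, 48.78, 16.0], [1.52, 51.67, 16.44], [1.53, 66.22, 26.44], [1.54, 94.67, 43.78], [1.55, 128.22, 63.0], [1.56, 157.78, 78.78], [1.57, 176.78, 88.78]]
 [146, 131, 94, 34, 81, 86, 85, 85, 87, 98, 99, 98, 110, 104, 132, 116, 107]
 [138, 136, 113, 31, 88, 82, 84, 83, 80, 83, 94, 93, 87, 91, 135, 140, 142]
 [145, 138, 122, 15, 85, 96, 95, 94, 97, 94, 97, 95, 98, 94, 133, 143, 137]
[10 40] [138, 136, 129, 51, 86, 101, 96, 96, 93, 96, 96, 95, 96, 99, 87, 144, 142]
[11 40] [138, 139, 140, 132, 82, 93, 94, 94, 91, 93, 94, 91, 94, 94, 83, 98, 147]
[11 40] [140, 137, 139, 145, 88, 91, 100, 94, 106, 94, 98, 107, 96, 115, 45, 79, 140]
[ 0.5177378  -0.02412792] (array([ 494.2, -418.7,    1.3]), array([  0.  ,   0.  , -10.67]), array([ 0.1477, -0.5557,  0.2313]), np.float64(0.26)) (array([ 494.2, -418.8,  133.3]), array([  0.  ,   0.  , -10.67]), array([ 0.1477, -0.5557,  0.2313]), np.float64(0.26))
```

Emit:
{"method": "move_arm", "body": {"targets": [[[45, -38, 0], [0, 0, -1], -1], [[90, -76, 0], [0, 0, -2], -1], [[137, -116, 0], [0, 0, -3], -1], [[183, -155, 0], [0, 0, -4], -1], [[228, -193, 0], [0, 0, -5], -1]]}}

```text
clock: 3.68
tcp_pos: [0.3193, -0.3091, 0.2316]
orientation: [0.001, 0.842, 0.539, 0.0]
wrist_force: [0.7, -0.6, -0.2]
finger_gap: 0.0856
grip_force: 0.0
```

Run:
```python
from h import *
print(rel([*pt(0,.1435),.23],.552+np.pi/2)); print(env.get_state()['joint_pos'])
```

```text
(array([341.9,  60.6,   1.5]), array([ 0.  ,  0.  , -5.64]), array([ 0.3193, -0.3091,  0.2316]), np.float64(1.138))
[-9.50198113e-01  5.97122388e-02 -2.66382409e-01  1.24367654e+00
  8.85333340e-05  1.05356351e+00]
```

Emit:
{"method": "move_arm", "body": {"targets": [[[57, 10, 0], [0, 0, -1], -1], [[114, 20, 0], [0, 0, -2], -1], [[171, 30, 0], [0, 0, -3], -1], [[228, 40, 0], [0, 0, -4], -1], [[285, 50, 0], [0, 0, -5], -1]]}}

```text
clock: 4.3
tcp_pos: [0.4857, -0.0721, 0.2316]
orientation: [0.001, 0.536, 0.844, 0.0]
wrist_force: [1.6, -1.1, -0.1]
finger_gap: 0.0855
grip_force: 0.0
```

Run:
```python
from h import *
print(rel([*pt(0,.1435),.098],.552+np.pi/2)); print(env.get_state()['joint_pos'])
```

```text
(array([ 29.9,  49.3, 133.6]), array([ 0.  ,  0.01, -0.64]), array([ 0.4857, -0.0721,  0.2316]), np.float64(2.011))
[-3.10874671e-01  1.49756673e-01 -1.64202852e-01  1.25573147e+00
 -2.39569787e-04  8.19686025e-01]
```

Emit:
{"method": "move_arm", "body": {"targets": [[[24, 44, 30], [0, 0, -0.6], -1], [[24, 44, 60], [0, 0, -0.6], -1], [[24, 44, 60], [0, 0, -0.6], -1]]}}

```text
clock: 4.68
tcp_pos: [0.5128, -0.0324, 0.1691]
orientation: [-0.002, 0.493, 0.87, -0.001]
wrist_force: [-0.5, 0.5, -0.1]
finger_gap: 0.0855
grip_force: 0.0
```

Run:
```python
from h import *
print(rel([*pt(0,.1435),.098],.552+np.pi/2)); p=shot('side','s1.png')
cv2.imwrite('pics/s1c.png',cv2.resize(p['pixels'][150:400,180:480,::-1],None,fx=2,fy=2))
```

```text
(array([ 4.3,  8.8, 71.1]), array([-0.02, -0.02, -0.07]), array([ 0.5128, -0.0324,  0.1691]), np.float64(2.111))
```

View pics/s1c.png

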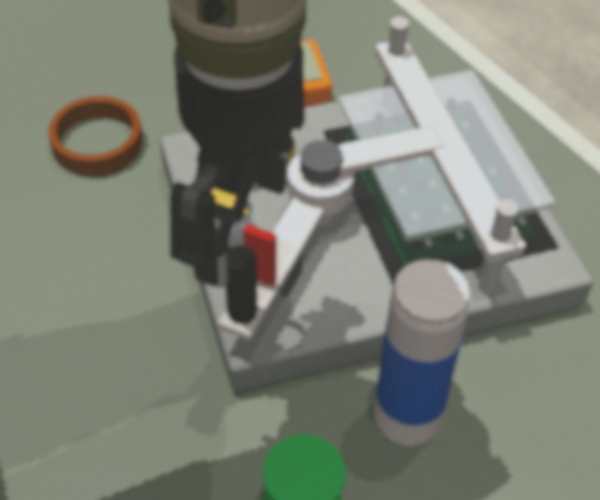

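The gripper is above the post (post at 240,285 and paddle at 260,255 in the crop), with its fingers lined up along the lever. I'll shift across and lower.

Emit:
{"method": "move_arm", "body": {"targets": [[[5, 8, 5], [0, 0, 0], -1], [[5, 8, 5], [0, 0, 0], -1]]}}

```text
clock: 4.97
tcp_pos: [0.5195, -0.0253, 0.1672]
orientation: [0.001, 0.493, 0.87, 0.0]
wrist_force: [-1.2, 0.3, -0.3]
finger_gap: 0.0856
grip_force: 0.0
```

Run:
```python
from h import *
print(rel([*pt(0,.1435),.098],.552+np.pi/2)); p=shot('top')
for n in('top','side'):
  p=shot(n)
  for t in('grip_post','catch_paddle'): print(n,t,[(d['centre'].__class__ and np.round(d['centre'],4).tolist(),round(d['confidence'],2)) for d in env.landmark_of(t,p)[:1]])
```

```text
(array([ 2. , -1. , 69.2]), array([ 0.01,  0.01, -0.08]), array([ 0.5195, -0.0253,  0.1672]), np.float64(2.109))
top grip_post []
top catch_paddle []
side grip_post [([0.5131, -0.0307, 0.1141], 0.97)]
side catch_paddle [([0.4869, -0.1497, 0.0034], 0.44)]
```

Emit:
{"method": "move_arm", "body": {"targets": [[[2, -1, 35], [0, 0, 0], -1], [[2, -1, 69], [0, 0, 0], -1], [[2, -1, 69], [0, 0, 0], -1]]}}

```text
clock: 5.7
tcp_pos: [0.5146, -0.0236, 0.0951]
orientation: [-0.003, 0.493, 0.87, -0.001]
wrist_force: [-0.7, -0.2, 0.3]
finger_gap: 0.0856
grip_force: 0.0
```

Emit:
{"method": "move_arm", "body": {"targets": [[[0, 0, 0], [0, 0, 0], -0.3], [[0, 0, 0], [0, 0, 0], 0], [[0, 0, 0], [0, 0, 0], 0]], "squeeze": 40}}

```text
clock: 6.08
tcp_pos: [0.5221, -0.0231, 0.1008]
orientation: [0.004, 0.493, 0.87, 0.004]
wrist_force: [6.9, 6.2, 3.5]
finger_gap: 0.0428
grip_force: 5.8
```

Run:
```python
from h import *
print(rel([*pt(0,.1435),.098],.552+np.pi/2)); s=env.get_state();print(s['finger_gap'],s['wrist_force'],s['grip_force'])
p=shot('side');cv2.imwrite('pics/s2c.png',cv2.resize(p['pixels'][180:380,200:440,::-1],None,fx=2.5,fy=2.5))
```

```text
(array([ 1.4, -4.3,  2.8]), array([ 0.06,  0.02, -0.07]), array([ 0.5221, -0.0231,  0.1008]), np.float64(2.111))
0.0428250778688925 [6.85801761 6.20014344 3.46960387] 5.7784429751336575
```

View pics/s2c.png

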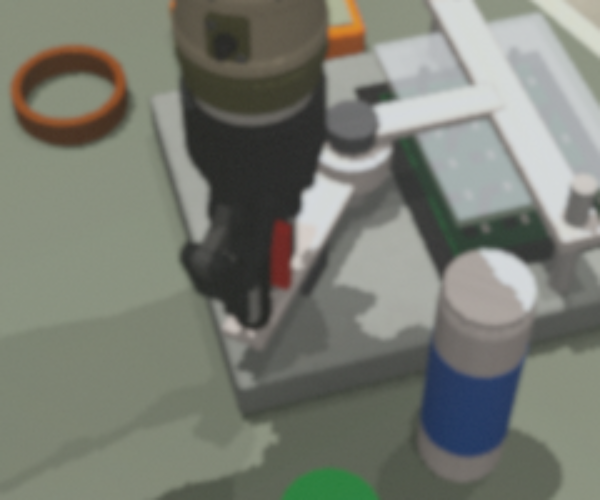

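Both fingers straddle paddle and post correctly, and the inner finger is already pushing the paddle. I'll continue squeezing.

Emit:
{"method": "move_arm", "body": {"targets": [[[0, -2, 0], [0, 0, 0], 0.3], [[0, -2, 0], [0, 0, 0], 0.6], [[0, -2, 0], [0, 0, 0], 0.6], [[0, -2, 0], [0, 0, 0], 0.6]]}}

```text
clock: 6.62
tcp_pos: [0.5194, -0.0248, 0.1013]
orientation: [0.004, 0.493, 0.87, 0.002]
wrist_force: [4.9, 4.3, 9.1]
finger_gap: 0.0356
grip_force: 44.6
```

Emit:
{"method": "move_arm", "body": {"targets": [[[7.2, 0.2, 0], [0, 0, 0.29], 0.6], [[21.4, 1.6, 0], [0, 0, 0.86], 0.6], [[35.5, 4.5, 0], [0, 0, 1.43], 0.6], [[49.2, 8.7, 0], [0, 0, 2.01], 0.6], [[55.9, 11.3, 0], [0, 0, 2.29], 0.6]]}}

```text
clock: 7.25
tcp_pos: [0.4995, 0.0289, 0.1013]
orientation: [0.004, 0.656, 0.754, 0.002]
wrist_force: [1.4, -0.5, 12.6]
finger_gap: 0.0356
grip_force: 45.1
```

```bash
cat >> h.py <<'E'
def where():
    s=env.get_state();d=s['tcp_pos'][:2]-S;a=np.arctan2(d[1],d[0])%(2*np.pi)
    q=s['orientation'];m=Ro.from_quat([q[1],q[2],q[3],q[0]]).as_matrix();u=d/np.linalg.norm(d)
    f=s['wrist_force'];print('v',round(np.pi+.85+YAW-a,3),'r',np.linalg.norm(d).round(4),'z',s['tcp_pos'][2].round(4),'yaw-based v',round((np.arctan2(-m[1,1],-m[0,1])*-1+np.pi+.85+YAW)%(2*np.pi),3),'F rad,cw,z',np.round([f[:2]@u,f[0]*u[1]-f[1]*u[0],f[2]],1),'tz',s['ft_torque'].round(2),'gap',s['finger_gap'].round(4),'q6',s['joint_pos'].round(2),'t',s['clock'])
E
python3 -c "
from h import *
where()"
```

```text
Traceback (most recent call last):
  File "h.py", line 28, in where
    f=s['wrist_force'];print('v',round(np.pi+.85+YAW-a,3),'r',np.linalg.norm(d).round(4),'z',s['tcp_pos'][2].round(4),'yaw-based v',round((np.arctan2(-m[1,1],-m[0,1])*-1+np.pi+.85+YAW)%(2*np.pi),3),'F rad,cw,z',np.round([f[:2]@u,f[0]*u[1]-f[1]*u[0],f[2]],1),'tz',s['ft_torque'].round(2),'gap',s['finger_gap'].round(4),'q6',s['joint_pos'].round(2),'t',s['clock'])
                                                                                                                                                                                                                                                                                                     ^^^^^^^^^^^^^^^^^^^^^
AttributeError: 'float' object has no attribute 'round'
```

Emit:
{"method": "move_arm", "body": {"targets": [[[14.3, 0.7, -1], [0, 0, 0.57], 0.6], [[28.5, 2.9, -2], [0, 0, 1.15], 0.6], [[42.4, 6.4, -2], [0, 0, 1.72], 0.6], [[55.9, 11.3, -2], [0, 0, 2.29], 0.6], [[62.4, 14.3, -2], [0, 0, 2.58], 0.6]]}}

```text
clock: 7.88
tcp_pos: [0.504, 0.0929, 0.1013]
orientation: [0.002, 0.808, 0.589, 0.002]
wrist_force: [3.2, -1.2, 1.6]
finger_gap: 0.0355
grip_force: 43.3
```

```bash
sed -i "s/s\['finger_gap'\].round(4)/s['finger_gap']/" h.py
python3 -c "
from h import *
where()"
```

```text
v 0.85 r 0.1424 z 0.1013 yaw-based v 0.863 F rad,cw,z [-3.4 -0.3  1.6] tz [-0.26  0.16  0.31] gap 0.03550816271217765 q6 [ 0.03  0.27 -0.35  0.95 -0.    1.91] t 7.875
```

Emit:
{"method": "move_arm", "body": {"targets": [[[14.3, 0.7, 0], [0, 0, 0.57], 0.6], [[28.5, 2.9, 0], [0, 0, 1.15], 0.6], [[42.4, 6.4, 0], [0, 0, 1.72], 0.6], [[55.9, 11.3, 0], [0, 0, 2.29], 0.6], [[62.4, 14.3, 0], [0, 0, 2.58], 0.6]]}}

```text
clock: 8.5
tcp_pos: [0.5358, 0.1485, 0.1013]
orientation: [0.0, 0.919, 0.394, 0.001]
wrist_force: [0.2, 0.7, 3.7]
finger_gap: 0.0358
grip_force: 41.5
```

```bash
python3 -c "
from h import *
where()"
```

```text
v 1.303 r 0.1427 z 0.1013 yaw-based v 1.313 F rad,cw,z [0.3 0.7 3.7] tz [0.04 0.51 0.27] gap 0.0357650516613101 q6 [ 0.13  0.35 -0.24  0.99  0.    2.46] t 8.5
```

Emit:
{"method": "move_arm", "body": {"targets": [[[0, 0, 0], [0, 0, 0], 0], [[0, 0, 0], [0, 0, 0], -1], [[0, 0, 0], [0, 0, 0], -1], [[0, -2, -30], [0, 0, 0], -1], [[0, -6, -68], [0, 0, 0], -1]]}}

```text
clock: 9.12
tcp_pos: [0.5289, 0.1514, 0.167]
orientation: [-0.0, 0.919, 0.394, -0.001]
wrist_force: [0.8, -0.5, -0.5]
finger_gap: 0.0852
grip_force: 0.0
```

Emit:
{"method": "move_arm", "body": {"targets": [[[0, 0, 0], [0, 0, -1], -1], [[0, 0, 0], [0, 0, -2], -1], [[0, 0, 0], [0, 0, -3], -1], [[0, 0, 0], [0, 0, -4], -1], [[0, 0, 0], [0, 0, -5], -1]]}}

```text
clock: 9.75
tcp_pos: [0.5296, 0.1516, 0.1672]
orientation: [-0.0, 0.664, 0.747, -0.0]
wrist_force: [-0.4, 0.2, -0.4]
finger_gap: 0.0852
grip_force: 0.0
```

Emit:
{"method": "move_arm", "body": {"targets": [[[0, 0, 0], [0, 0, -1], -1], [[0, 0, 0], [0, 0, -2], -1], [[0, 0, 0], [0, 0, -3], -1], [[0, 0, 0], [0, 0, -4], -1], [[0, 0, 0], [0, 0, -4], -1]]}}

```text
clock: 10.38
tcp_pos: [0.5297, 0.1517, 0.1672]
orientation: [-0.0, 0.372, 0.928, -0.0]
wrist_force: [0.4, 1.0, 0.7]
finger_gap: 0.0852
grip_force: 0.0
```

Run:
```python
from h import *
where()
p=shot('side');cv2.imwrite('pics/s3c.png',cv2.resize(p['pixels'][120:340,180:440,::-1],None,fx=2.5,fy=2.5))
for t in('grip_post','catch_paddle'):
  for d in env.landmark_of(t,p)[:2]:
    c=d['centre'];w=c[:2]-S; print(t,np.round(c,4),d['confidence'],np.linalg.norm(w),np.pi+.551-np.arctan2(w[1],w[0])%(2*np.pi))
for v in (1.30,):print(rel([*pt(v,.150),.098],np.pi+.551-v))
```

```text
v 1.291 r 0.1493 z 0.1672 yaw-based v 6.026 F rad,cw,z [0.3 1.  0.7] tz [ 0.02 -0.01 -0.03] gap 0.08516449471813682 q6 [ 0.13  0.29 -0.14  1.14  0.    0.9 ] t 10.375
grip_post [0.5303 0.1511 0.1151] 0.82 0.14850622882559508 1.2906721943716937
catch_paddle [0.5544 0.1357 0.1162] 0.68 0.12042196643469995 1.3311134210519762
(array([ 0.8,  1.2, 69.2]), array([-0.  , -0.  , -0.09]), array([0.5299, 0.1517, 0.1672]), np.float64(2.378))
```

View pics/s3c.png

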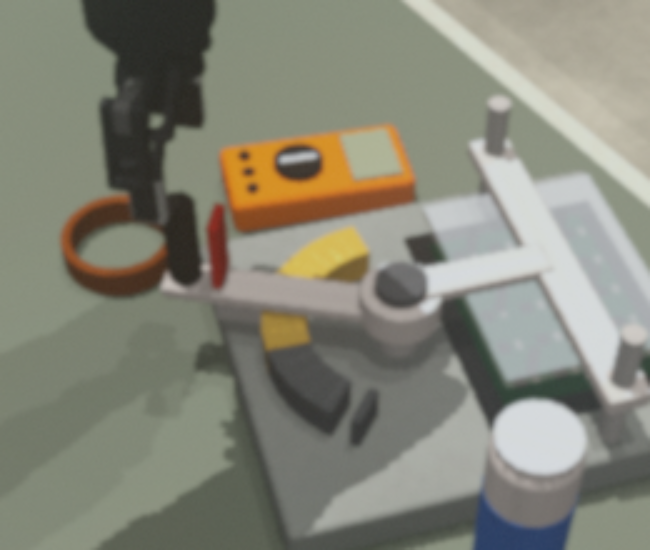

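The lever stands at about 1.30: post at (180,240), paddle riding on the rim at (218,245), and the notch still ahead. I'll lower over the post and grip it across the lever.

Emit:
{"method": "move_arm", "body": {"targets": [[[2, 1, 35], [0, 0, 0], -1], [[2, 1, 67], [0, 0, 0], -1], [[2, 1, 67], [0, 0, 0], -0.2], [[2, 1, 67], [0, 0, 0], 0.5], [[2, 1, 67], [0, 0, 0], 0.9]]}}

```text
clock: 11.15
tcp_pos: [0.5305, 0.154, 0.1019]
orientation: [0.001, 0.372, 0.928, 0.001]
wrist_force: [0.4, 0.0, 0.9]
finger_gap: 0.0324
grip_force: 0.0
```

Emit:
{"method": "move_arm", "body": {"targets": [[[0, 0, 0], [0, 0, 0], 0.9], [[0, 0, 0], [0, 0, 0], 0.9], [[0, 0, 0], [0, 0, 0], 0.9]]}}

```text
clock: 11.52
tcp_pos: [0.5305, 0.1541, 0.102]
orientation: [0.001, 0.371, 0.928, 0.001]
wrist_force: [-0.5, -0.2, 6.3]
finger_gap: 0.0231
grip_force: 39.1
```

```bash
python3 -c "
from h import *
where()"
```

```text
v 1.307 r 0.1504 z 0.102 yaw-based v 6.024 F rad,cw,z [ 0.2 -0.5  6.3] tz [0.03 0.09 0.14] gap 0.02307038503030487 q6 [ 0.14  0.34 -0.24  0.98 -0.    0.9 ] t 11.525
```

Emit:
{"method": "move_arm", "body": {"targets": [[[-0.1, 5, -1], [0, 0, 0.19], 0.9], [[-0.3, 10, -1], [0, 0, 0.38], 0.9], [[-0.6, 13, -1], [0, 0, 0.5], 0.9], [[-0.8, 15, -1], [0, 0, 0.57], 0.9], [[-0.8, 15, -1], [0, 0, 0.57], 0.9]]}}

```text
clock: 12.15
tcp_pos: [0.541, 0.1643, 0.102]
orientation: [0.001, 0.417, 0.909, 0.0]
wrist_force: [-1.7, -1.6, 4.7]
finger_gap: 0.0231
grip_force: 39.7
```

```bash
python3 -c "
from h import *
where()"
```

```text
v 1.404 r 0.1505 z 0.102 yaw-based v 6.124 F rad,cw,z [-0.  -2.3  4.7] tz [-0.2   0.15  0.19] gap 0.02306169858682158 q6 [ 0.15  0.36 -0.21  1.   -0.    1.01] t 12.15
```

Emit:
{"method": "move_arm", "body": {"targets": [[[0, 2, 0], [0, 0, 0.08], 0.9], [[0, 4, 0], [0, 0, 0.15], 0.9], [[-0.1, 6, 0], [0, 0, 0.23], 0.9], [[-0.2, 8, 0], [0, 0, 0.3], 0.9], [[-0.2, 8, 0], [0, 0, 0.3], 0.9]]}}

```text
clock: 12.78
tcp_pos: [0.5477, 0.1699, 0.1021]
orientation: [0.001, 0.441, 0.898, 0.001]
wrist_force: [1.1, 0.4, 4.9]
finger_gap: 0.0229
grip_force: 39.9
```

```bash
python3 -c "
from h import *
where()"
```

```text
v 1.461 r 0.1506 z 0.1021 yaw-based v 6.177 F rad,cw,z [-0.3  1.1  4.9] tz [ 0.27 -0.18  0.02] gap 0.02292149880990229 q6 [ 0.16  0.38 -0.19  1.    0.    1.07] t 12.775
```

Emit:
{"method": "move_arm", "body": {"targets": [[[0, 1.5, 0], [0, 0, 0.06], 0.9], [[0, 3, 0], [0, 0, 0.11], 0.9], [[0, 4.5, 0], [0, 0, 0.17], 0.9], [[-0.1, 6, 0], [0, 0, 0.23], 0.9], [[-0.1, 6, 0], [0, 0, 0.23], 0.9]]}}

```text
clock: 13.4
tcp_pos: [0.5517, 0.173, 0.102]
orientation: [0.0, 0.459, 0.889, 0.0]
wrist_force: [-0.7, -0.4, 7.1]
finger_gap: 0.0233
grip_force: 40.0
```

```bash
python3 -c "
from h import *
where()"
```

```text
v 1.495 r 0.1506 z 0.102 yaw-based v 6.217 F rad,cw,z [ 0.1 -0.8  7.1] tz [-0.04  0.1   0.26] gap 0.023303305783625924 q6 [ 0.17  0.39 -0.17  1.01 -0.    1.12] t 13.4
```

Emit:
{"method": "move_arm", "body": {"targets": [[[0, 1.5, 0], [0, 0, 0.06], 0.9], [[0, 3, 0], [0, 0, 0.11], 0.9], [[0, 4.5, 0], [0, 0, 0.17], 0.9], [[-0.1, 6, 0], [0, 0, 0.23], 0.9], [[-0.1, 6, 0], [0, 0, 0.23], 0.9]]}}

```text
clock: 14.02
tcp_pos: [0.5526, 0.1732, 0.1018]
orientation: [-0.001, 0.477, 0.879, -0.004]
wrist_force: [-13.1, -11.5, 17.5]
finger_gap: 0.0229
grip_force: 41.9
```

Run:
```python
from h import *
where()
p=shot('side');cv2.imwrite('pics/s4c.png',cv2.resize(p['pixels'][170:290,220:380,::-1],None,fx=4.5,fy=4.5,interpolation=cv2.INTER_CUBIC))
```

```text
v 1.501 r 0.1503 z 0.1018 yaw-based v 6.258 F rad,cw,z [ -1.7 -17.4  17.5] tz [-1.92  1.96  0.31] gap 0.022929701635178098 q6 [ 0.17  0.4  -0.16  1.02 -0.01  1.16] t 14.025
```

View pics/s4c.png

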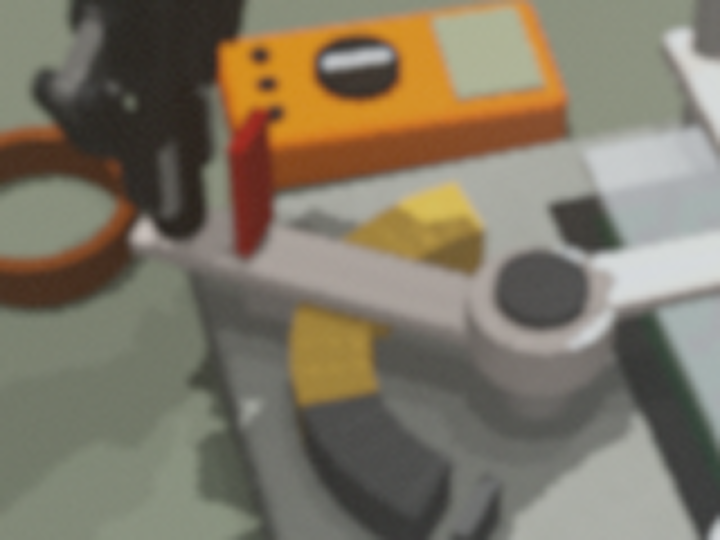

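The lever stops dead at 1.50 with 17 N of resistance, and the lever covers the brass notch. Now a gentle pull backwards to confirm it's locked both ways.

Emit:
{"method": "move_arm", "body": {"targets": [[[0, -4, 0], [0, 0, -0.15], 0.9], [[0, -8, 0], [0, 0, -0.3], 0.9], [[0, -11, 0], [0, 0, -0.42], 0.9], [[0, -13, 0], [0, 0, -0.5], 0.9]]}}

```text
clock: 14.58
tcp_pos: [0.5473, 0.1695, 0.102]
orientation: [0.002, 0.438, 0.899, 0.001]
wrist_force: [7.6, 3.2, 2.0]
finger_gap: 0.0232
grip_force: 39.9
```

```bash
python3 -c "
from h import *
where()"
```

```text
v 1.458 r 0.1504 z 0.102 yaw-based v 6.17 F rad,cw,z [-2.1  7.9  2. ] tz [ 0.33 -0.87 -0.37] gap 0.02315012309078189 q6 [ 0.16  0.38 -0.19  1.    0.    1.07] t 14.575
```

Emit:
{"method": "move_arm", "body": {"targets": [[[0, -3, 0], [0, 0, -0.1], 0.9], [[0, -5, 0], [0, 0, -0.15], 0.9], [[0, -5, 0], [0, 0, -0.15], 0.9]]}}

```text
clock: 14.95
tcp_pos: [0.5467, 0.1687, 0.102]
orientation: [0.003, 0.426, 0.905, 0.005]
wrist_force: [14.1, 10.3, -4.2]
finger_gap: 0.0227
grip_force: 40.9
```

```bash
python3 -c "
from h import *
where()"
```

```text
v 1.452 r 0.1502 z 0.102 yaw-based v 6.143 F rad,cw,z [-0.7 17.5 -4.2] tz [ 1.5  -2.   -0.46] gap 0.02270229250275311 q6 [ 0.16  0.37 -0.2   0.99  0.    1.04] t 14.95
```

It's locked both ways, with play of 1.455 to 1.50. I'll centre it, release, retreat upward and check the catch.

Emit:
{"method": "move_arm", "body": {"targets": [[[0, 4, 0], [0, 0, 0.15], 0.9], [[0, 7, 0], [0, 0, 0.25], 0.9], [[0, 7, 0], [0, 0, 0.25], 0.2], [[0, 7, 0], [0, 0, 0.25], -0.4], [[0, 7, 0], [0, 0, 0.25], -0.6]]}}

```text
clock: 15.58
tcp_pos: [0.5459, 0.1704, 0.1006]
orientation: [-0.001, 0.445, 0.895, -0.0]
wrist_force: [-0.2, -0.1, -0.3]
finger_gap: 0.0678
grip_force: 0.0
```

Emit:
{"method": "move_arm", "body": {"targets": [[[0, 0, -25], [0, 0, 0], -0.6], [[0, 0, -70], [0, 0, 0], -0.6], [[10, 0, -120], [0, 0, 0], -0.6], [[50, 0, -140], [0, 0, 0], -0.6], [[90, 0, -140], [0, 0, 0], -0.6]]}}

```text
clock: 16.2
tcp_pos: [0.493, 0.2431, 0.2435]
orientation: [0.001, 0.446, 0.895, 0.001]
wrist_force: [0.7, -0.5, 0.3]
finger_gap: 0.0683
grip_force: 0.0
```

Run:
```python
from h import *
where()
for n in('top','side'):
  p=shot(n)
  if n=='side': cv2.imwrite('pics/s5c.png',cv2.resize(p['pixels'][150:410,190:490,::-1],None,fx=2.6,fy=2.3))
  for t in('grip_post','catch_paddle'):
    for d in env.landmark_of(t,p)[:1]:
      c=d['centre'];w=c[:2]-S; print(n,t,np.round(c,4),round(d['confidence'],2),np.linalg.norm(w).round(4),(np.pi+.551-np.arctan2(w[1],w[0])%(2*np.pi)).round(3))
  for t in('meter','spool','tape','can'): print(t,[np.round(d['centre'],3).tolist() for d in env.landmark_of(t,p)[:1]])
```

```text
v 1.469 r 0.2419 z 0.2435 yaw-based v 6.188 F rad,cw,z [-0.8  0.3  0.3] tz [0.02 0.02 0.01] gap 0.06831740755475413 q6 [ 0.31  0.26 -0.    1.31  0.    1.24] t 16.2
top grip_post [0.5478 0.1687 0.1143] 0.7 0.1495 1.457
meter [[0.701, 0.251, -0.001]]
spool [[0.49, -0.154, 0.003]]
tape [[0.537, 0.274, 0.0]]
can [[0.593, -0.134, 0.002]]
side grip_post [0.5487 0.1667 0.1116] 0.9 0.1474 1.454
side catch_paddle [0.5724 0.1436 0.1171] 0.64 0.1146 1.491
meter [[0.702, 0.25, -0.0]]
spool [[0.484, -0.147, -0.001]]
tape [[0.537, 0.276, 0.004]]
can []
```

View pics/s5c.png

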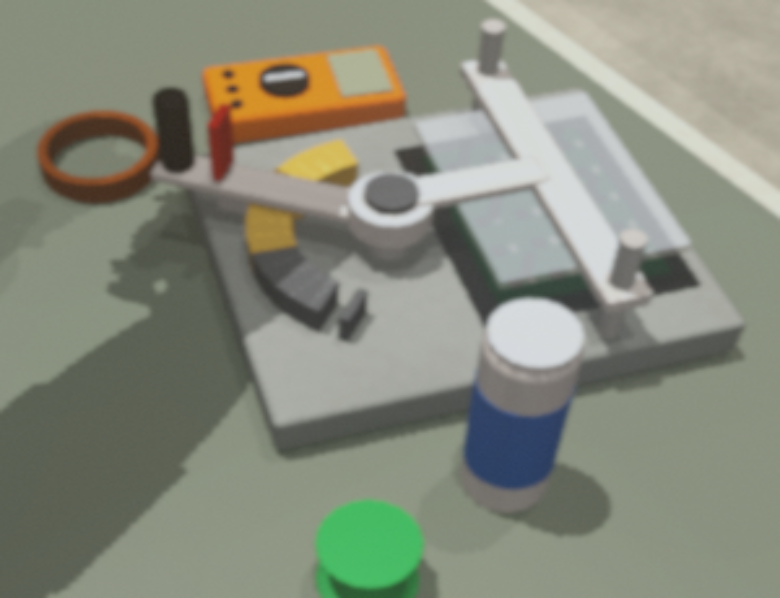

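The lever sits in the brass notch. Paddle to post centres are 33 mm apart (33 expected when home, 25 when riding the rim), and the bystanders haven't moved. The gripper is clear of everything.

```bash
python3 -c "
from workcell import env
print(env.hand_in())"
```

```text
the job is handed in; nothing more can be done
None
```

The lever is locked in the brass keeper's notch at about 1.48 rad with the catch sprung home; I tested it both ways at about 17 N, the bystanders are where they were, and the job was handed in at about 16 s.

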